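Shift the timber feeder's gear lever to the pegged slot

TASK

Change gear on the timber feeder's gearbox: with the outside of the closed fingers, push its lever out of the gate's middle track, across, and fully home into the corner slot that has the tall peg standing beside it. Do not enter any other corner slot on the way and never take the lever between the fingers; then back off and leave everything else on the bench where it stands.

Things in the scene. Friction and masses are not known exactly. Their poses are not given: they have to be found in the camera images.
- gearbox: Fixed grey gearbox, turned up to 30 degrees. Origin on the bench under the centre of its gate; at zero turn x is away from the robot, y to its left. Foot plate x +-105, y -110 to 200, 12 mm thick; case x +-85, y -90 to 180, top at z = 100 mm; a motor 72 mm thick sticks out to x = 175 at y = 125, top z = 91 mm.
- gate_center (a point): Centre of the flat steel gate plate's top, z = 110 mm, axes as the gearbox; plate x +-83, y +-85 mm. Three parallel tracks run along x at y = -26.3, 0, 26.3 mm, joined by one crossing track along y at x = 0 (neutral). Slots are 14 mm wide and end at x = +-33.3, y = +-33.3 mm. The four corner slots are the ends of the outer tracks. The 10 mm shank can only follow the slots.
- lever_pivot (a point): Pivot of the lever, inside the gearbox at x = 0, y = 0, z = 40 mm, 130 mm from the knob's centre. In the gearbox frame the knob's centre is at x = 130 sin(shift), y = 130 sin(select) cos(shift), z = 40 + 130 cos(select) cos(shift) mm.
- knob_center (a point): Centre of the lever's black ball knob, 30 mm in diameter; z axis up along the shank. 170 mm above the bench when upright; about (+-46, +-45, 154) mm in the gearbox frame when home in a corner slot. The lever stays where it is left; about 2 to 3 N at the knob moves it.
- shift (a joint): Lean of the lever along the gearbox's x (rad): positive away to +x, 0 in neutral (within about 0.03 the lever can cross), about +-0.36 at the end of a corner slot and +-0.38 at the end of the middle track. Starts anywhere from -0.30 to 0.30, in the middle track.
- select (a joint): Lean of the lever along the gearbox's y (rad): positive towards +y, 0 in the middle track, about +-0.36 (0.33 to 0.38) in the outer tracks. Starts in the middle track.
- peg: Plain dark steel peg, 14 mm in diameter, 34 mm high, with a 22 mm collar 4 mm high; origin at its foot on the gate plate. Fixed beside one of the four corner slots, at x = +-35, y = +-72 mm of the gearbox (any combination): the signs tell the slot. The other three places have dark steel plugs 12 mm wide, 3 mm high.
- socket: Loose steel socket, cylinder 26 mm in diameter and 32 mm high, standing on the gearbox's raised deck near x = 0, y = 140, z = 111.5 mm of the gearbox. Origin at its foot. Leave alone.
- cup: Loose red plastic cup, 76 mm wide at the rim, 100 mm high, beside the gearbox at its -y side; origin at its foot. Leave alone.
- bottle: Loose translucent whitish plastic bottle, 62 mm in diameter, 190 mm high; origin at its foot. Leave alone.
- battery: Loose black and red drill battery, 75 x 115 x 90 mm; origin at its underside. Leave alone.
- offcut: Loose wooden offcut, 160 x 70 x 38 mm; origin at its underside. Leave alone.
- tin: Loose pale tin, 74 mm in diameter, 100 mm high; origin at its foot. Leave alone.
- chisel: Loose chisel lying flat, red handle, about 220 x 22 x 22 mm; origin at the joint of handle and blade, at its underside. Leave alone.

How it is judged (in metres and radians):
At the end, for the whole second after the job is handed in: The lever rests home in the corner slot beside the peg: leaning more than 0.31 rad along the gearbox's x and more than 0.30 rad along its y, both towards the peg's corner, and still (under 0.05 rad/s) (((value of joint shift above 0.31 rad and value of joint select above 0.3 rad and x of peg in the frame of gearbox above 0 m and y of peg in the frame of gearbox above 0 m) or (value of joint shift above 0.31 rad and value of joint select below -0.3 rad and x of peg in the frame of gearbox above 0 m and y of peg in the frame of gearbox below 0 m) or (value of joint shift below -0.31 rad and value of joint select above 0.3 rad and x of peg in the frame of gearbox below 0 m and y of peg in the frame of gearbox above 0 m) or (value of joint shift below -0.31 rad and value of joint select below -0.3 rad and x of peg in the frame of gearbox below 0 m and y of peg in the frame of gearbox below 0 m)) and velocity of joint shift between -0.05 and 0.05 rad/s and velocity of joint select between -0.05 and 0.05 rad/s); the robot touches nothing.
It fails at once if the lever is pushed into a corner slot other than the one beside the peg (leaning over 0.25 rad sideways and over 0.2 rad into the slot) ((value of joint shift above 0.2 rad and value of joint select above 0.25 rad and not (x of peg in the frame of gearbox above 0 m and y of peg in the frame of gearbox above 0 m)) or (value of joint shift above 0.2 rad and value of joint select below -0.25 rad and not (x of peg in the frame of gearbox above 0 m and y of peg in the frame of gearbox below 0 m)) or (value of joint shift below -0.2 rad and value of joint select above 0.25 rad and not (x of peg in the frame of gearbox below 0 m and y of peg in the frame of gearbox above 0 m)) or (value of joint shift below -0.2 rad and value of joint select below -0.25 rad and not (x of peg in the frame of gearbox below 0 m and y of peg in the frame of gearbox below 0 m))).
It fails at once if the lever is taken between the fingers (the point between the finger pads within 9 mm of the lever's axis, below 30 mm above the knob's centre) (x of the grasp point in the frame of knob_center between -0.009 and 0.009 m and y of the grasp point in the frame of knob_center between -0.009 and 0.009 m and z of the grasp point in the frame of knob_center between -0.12 and 0.03 m).
It fails at once if a bystander is moved by more than 20 mm (distance of any of socket, cup, bottle, battery, offcut, tin, chisel from where it was at the start of the episode above 0.02 m).
It also fails if it takes over 48 s, if anything falls off the work surface, if the arm or the gripper's body presses on something with over 40 N, if the wrist force passes 120 N, or if a joint passes its speed limit or range.

ROBOT

A 6-joint arm with a two-finger parallel gripper is mounted at the origin on the work surface. World frame = base frame: x ahead of the robot, y to its left, z up, the work surface at z = 0. Lengths are in mm, angles in rad, forces in N, time in s.
With the tool pointing down it reaches from about 375 to 750 mm from the base axis. Payload 9 kg.
Tool frame: the origin (TCP) lies at the centre of the arm's flange, where the gripper is bolted on; the fingertips stand 173 mm ahead of it and the grasp point (between the pads) lies 155 mm ahead of it; z points along the fingers, y is the line along which they close (so a half turn about z gives the same grasp; the last joint's range is limited). The gripper opens to 85 mm and grips with 20 to 120 N. Pads are 22 mm wide; open, the fingers measure 114 mm over their backs; the gripper's body (76 mm by 85 mm) begins 54 mm behind the grasp point. The pads swing forward as they close: fully open they stand 13 mm farther back than shut.
Start: joints at [0.998, 0.104, 0.097, 1.564, 0, 1.353], TCP at [208.439, 562.646, 404.731] pointing down, gripper open.
Joint ranges: [-2.99, 2.99], [-0.84, 1.86], [-1.1, 1.16], [-1.84, 2.11], [-1.51, 1.56], [-3.14, 3.14]. Speed limits (rad/s): [2.22, 2.22, 2.57, 3.14, 3.14, 3.14].

INTERFACE

Orientations are given as a unit quaternion [w, x, y, z].
In Python, from rig import ctrl gives the robot as it stands.
- The arm moves only by the tool apply_moves, never from a script. Its arguments are lists of equal length, an entry for each row: "delta_pos": the shift along the world's x, y, z in mm, a list of three; "delta_rot": the turn, a rotation vector about the world's x, y, z in rad, a list of three; "gripper": the opening, from 0 (shut) to 1 (fully open). In form: {"delta_pos": [[x, y, z], ...], "delta_rot": [[wx, wy, wz], ...], "gripper": [gripper, ...]}. A call has 1 to 12 rows; each row shifts and turns the commanded pose from where the row before left it; what a row does not reach is not made up. A row lasts 1/8 s, in which the tool goes at most 62.5 mm and 10.7 degrees, less where a joint would pass 70% of its speed; a pose out of reach is approached as far as the arm can. A call with a gripper value outside its range is refused whole. The fingers move at their own pace and stop on an object; "grip_force" is the grip in N (left out, the last holds). Time passes only in rows, so rows that do not move let the fingers close. It gives the time, the measured TCP pose, the force, the opening and the grip force at its end, in the units of the state.
- ctrl.get_state(): the state, without advancing time (a new reading comes with each control period).
- ctrl.get_image(name): name is "scene" or "side" or "wrist"; returns the picture (400x640x3 uint8, blue, green, red); there is no depth.
- ctrl.calibration(name): a dict with "camera_matrix" (3x3 intrinsics, pixels), "rvec" (rotation vector, rad) and "tvec" (3), from world to camera coordinates, as OpenCV has them. Camera axes: x right, y down, z forward; pixel columns grow to the right and rows downward; lengths in mm; the calibration is good to about 2 mm. A picture is of the moment at which its call begins: read the wrist's pose just before it. calibration takes no time and is no camera call; for the wrist camera it gives the pose at the moment of the call.
- ctrl.finish_job(): hands the job in; it is judged then, once.
The state is a dict: "time": time; "q": joint angles; "joint_velocities": joint speeds; "joint_torque": joint torques, N m; "eef_pos": TCP position; "eef_rot": TCP orientation; "ft_force": force on the tool from outside, world axes, zero at the start; "moment": the same for the moment, N m; "grip_width": opening from 0.0 (shut) to 1.0 (fully open); "grip_force": force on a finger pad.
Only numpy, scipy, OpenCV 4.12 (cv2) and the standard library are available. Lean on these libraries where they do the work, as an engineer would, in place of code of your own. Each camera call takes 0.05 s, during which the arm holds its last target. There are 200 camera calls.

## Working session

There is one attempt and no reset: what is moved stays moved. The work goes in short steps, Python scripts to look and compute and a tool call to move; the robot and the scene stay as the last step left them, time stands still between calls to the robot, and variables do not carry over. Pictures are saved under pics/ and viewed, at most 10 in all, crops included, and the job is handed in when it is done.

Besides the shell and the picture viewer there is one more tool, called after ">>>" as name(argument=value, ...) on one line, values as JSON. apply_moves: Moves the arm, as the interface text tells. Its arguments: {"type":"object","properties":{"delta_pos":{"type":"array"},"delta_rot":{"type":"array"},"gripper":{"type":"array"},"grip_force":{"type":"number"}},"required":["delta_pos","delta_rot","gripper"]}

```bash
ls; mkdir -p pics
python3 - <<'E'
from rig import ctrl
import cv2,numpy as np
for n in ["scene","side"]:
    cv2.imwrite(f"pics/{n}0.png",ctrl.get_image(n))
    c=ctrl.calibration(n);R=cv2.Rodrigues(np.array(c["rvec"],float))[0]
    print(n,np.round(c["camera_matrix"],1).tolist(),np.round(-R.T@np.array(c["tvec"]).ravel()))
s=ctrl.get_state();print(s)
E
```

```text
pics
scene [[459.5, 0.0, 320.4], [0.0, 459.5, 199.4], [0.0, 0.0, 1.0]] [ 860. -713. 1569.]
side [[497.8, 0.0, 321.9], [0.0, 497.8, 206.3], [0.0, 0.0, 1.0]] [-426. -848. 1386.]
{'time': 0.1, 'q': array([ 9.98293536e-01,  1.04647137e-01,  9.65278617e-02,  1.56389110e+00,
       -1.43471460e-05,  1.35304739e+00]), 'joint_velocities': array([-0.00132295,  0.00015218,  0.00062868,  0.00199815, -0.00108598,
       -0.00107465]), 'joint_torque': array([ 6.11778698e-03, -5.58213437e+01,  5.04716277e+01,  1.32077577e-02,
       -2.98859677e-04, -3.74414100e-08]), 'eef_pos': array([208.38208542, 562.54782731, 403.98497843]), 'eef_rot': array([-2.27037167e-04,  1.76448232e-01,  9.84309734e-01, -5.63012176e-04]), 'ft_force': array([ 0.02584874, -0.25581543, -0.70120595]), 'moment': array([ 0.00099727, -0.05241171,  0.02743136]), 'grip_force': 0.0, 'grip_width': 1.001345293078424}
```

View pics/scene0.png

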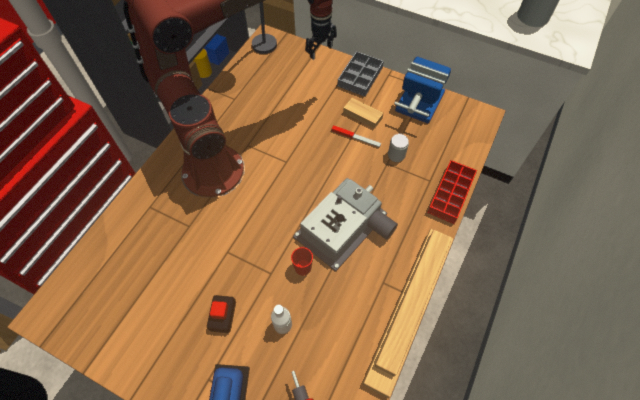

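View pics/side0.png

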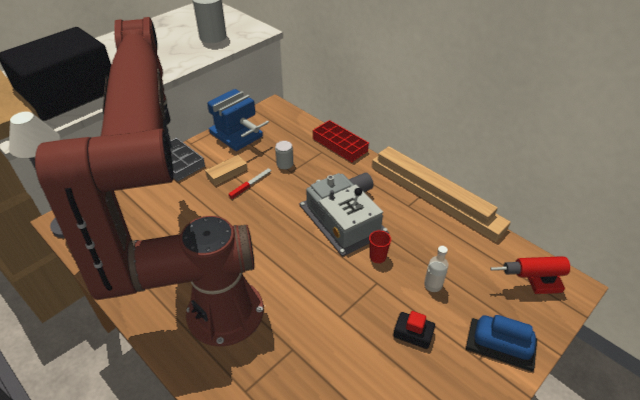

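The gearbox is at about (340,222) in the scene view and (345,210) in the side view. The red cup is at (302,261) / (379,247). I'll zoom in on both.

Run:
```python
import cv2,numpy as np
a=cv2.imread("pics/scene0.png")[170:270,290:400];b=cv2.imread("pics/side0.png")[165:255,295:395]
f=lambda i:cv2.resize(i,None,fx=7,fy=7,interpolation=cv2.INTER_CUBIC)
for n,i,(u,v) in (("a",a,(290,170)),("b",b,(295,165))):
    i=cv2.resize(i,None,fx=6,fy=6,interpolation=cv2.INTER_CUBIC)
    for k in range(0,i.shape[1],60):cv2.putText(i,str(u+k//6),(k,10),0,.35,(0,255,255));cv2.line(i,(k,12),(k,20),(0,255,255))
    for k in range(60,i.shape[0],60):cv2.putText(i,str(v+k//6),(0,k),0,.35,(0,255,255))
    cv2.imwrite(f"pics/z{n}.png",i)
```

```text
(no output)
```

View pics/za.png

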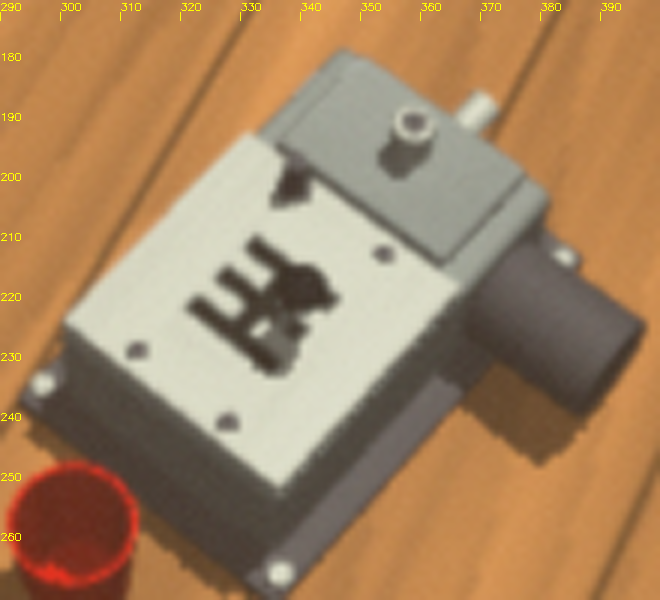

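View pics/zb.png

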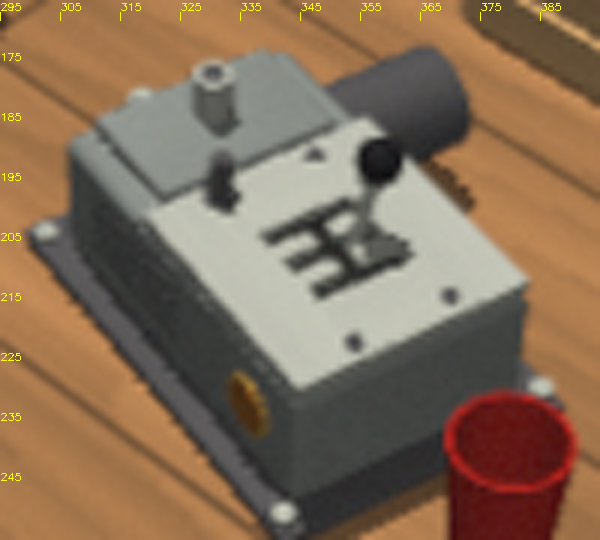

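The tall dark peg is at scene (338,201) and side (332,196), which is the −x, +y corner (+x is the motor's direction, +y is toward the deck). The other three places show flat plugs. The knob is at scene (340.3,217.8) and side (358.2,191.8), leaning to +x. Next I'll solve for the poses.

```bash
cat > h.py <<'E'
from rig import ctrl
import cv2,numpy as np
from scipy.optimize import least_squares
def cal(n):
    c=ctrl.calibration(n);return [np.array(c[k],float) for k in("rvec","tvec","camera_matrix")]
def proj(n,P):
    r,t,K=C[n];return cv2.projectPoints(np.atleast_2d(np.array(P,float)),r,t,K,None)[0][:,0]
C={n:cal(n) for n in("scene","side")}
def W(p,g):
    c,s=np.cos(p[2]),np.sin(p[2]);g=np.atleast_2d(g).astype(float)
    return np.c_[p[0]+c*g[:,0]-s*g[:,1],p[1]+s*g[:,0]+c*g[:,1],g[:,2]]
def knob(sh,se): return [130*np.sin(sh),130*np.sin(se)*np.cos(sh),40+130*np.cos(se)*np.cos(sh)]
E
python3 - <<'E'
from h import *
G=[[35,72,113],[35,-72,113],[-35,-72,113]]
obs={"scene":[[354,212.2],[328,240.3],[312.8,228.3]],"side":[[347.3,190.7],[370,214.3],[354.2,222]]}
f=lambda p:np.concatenate([(proj(n,W(p,G))-obs[n]).ravel() for n in C])
r=least_squares(f,[700,50,0]);p=r.x
print(p,np.round(r.fun,1))
kb={"scene":[340.3,217.8],"side":[358.2,191.8]}
g=lambda q:np.concatenate([(proj(n,W(p,knob(*q)))-kb[n]).ravel() for n in C])
k=least_squares(g,[.2,0]);print(k.x,np.round(k.fun,1),W(p,knob(*k.x)))
for n in C: print(n,proj(n,W(p,[[-35,72,110],[-35,72,144],[-46,45,154],[0,0,110],[0,140,143]])).round(1).tolist())
print(W(p,[[-46,45,154],[0,0,170],[-35,72,144]]))
E
```

```text
[ 5.62835592e+02 -3.48263931e+01 -2.35105513e-01] [-0.6  0.1 -0.4 -0.  -0.5  0.2  0.2 -0.6  0.2 -0.6 -0.1 -0.8]
[0.22753664 0.00365763] [-0.2  0.2 -0.1 -0.4] [[591.46194249 -41.20707386 166.64840684]]
scene [[338.3, 201.6], [338.6, 197.0], [331.4, 198.9], [333.1, 220.7], [358.0, 190.1]]
side [[331.8, 197.6], [331.9, 190.9], [333.5, 194.3], [350.6, 205.8], [329.9, 177.1]]
[[528.58361425  19.65114388 154.        ]
 [562.8355917  -34.82639315 170.        ]
 [545.57053282  43.34596605 144.        ]]
```

>>> apply_moves(delta_pos=[[30,-43,0],[30,-43,0],[30,-43,0],[30,-43,0],[30,-43,0],[30,-43,0],[30,-43,0],[30,-43,0],[30,-43,0],[30,-43,0],[30,-43,0],[30,-43,0]], delta_rot=[[0,0,0.01],[0,0,0.01],[0,0,0.01],[0,0,0.01],[0,0,0.01],[0,0,0.01],[0,0,0.01],[0,0,0.01],[0,0,0.01],[0,0,0.01],[0,0,0.01],[0,0,0.01]], gripper=[0,0,0,0,0,0,0,0,0,0,0,0], grip_force=20)

```text
time: 1.6
eef_pos: [569.2, 45.1, 404.4]
eef_rot: [-0.0, 0.117, 0.993, 0.0]
ft_force: [1.1, 0.3, -0.1]
grip_width: -0.003
grip_force: 0.0
```

>>> apply_moves(delta_pos=[[30,-45,0],[37,-54,0],[0,0,0],[0,0,0]], delta_rot=[[0,0,0],[0,0,0],[0,0,0],[0,0,0]], gripper=[0,0,0,0])

```text
time: 2.1
eef_pos: [633.6, -49.9, 404.1]
eef_rot: [-0.001, 0.117, 0.993, 0.0]
ft_force: [-0.0, -0.6, 0.6]
grip_width: 0.003
grip_force: 0.0
```

>>> apply_moves(delta_pos=[[0,0,-30],[0,0,-30],[0,0,-26],[0,0,0],[0,0,0]], delta_rot=[[0,0,0],[0,0,0],[0,0,0],[0,0,0],[0,0,0]], gripper=[0,0,0,0,0])

```text
time: 2.72
eef_pos: [633.8, -49.2, 320.5]
eef_rot: [0.001, 0.117, 0.993, -0.0]
ft_force: [-0.1, -0.7, 0.5]
grip_width: -0.001
grip_force: 0.0
```

Run:
```python
from h import *
s=ctrl.get_state();print(s["eef_pos"],s["ft_force"])
a=ctrl.get_image("side")[145:245,290:400];w=ctrl.get_image("wrist")
b=cv2.resize(a,None,fx=4,fy=4,interpolation=cv2.INTER_CUBIC)
w=cv2.resize(w,(440,275)) if 0 else cv2.resize(w,None,fx=.55,fy=.55)
o=np.zeros((400,800,3),np.uint8);o[:,:440]=b;o[:220,440:440+352]=w
cv2.imwrite("pics/c1.png",o)
```

```text
[633.7555698  -49.15660797 320.46963975] [-0.06792693 -0.72988285  0.54191107]
```

View pics/c1.png

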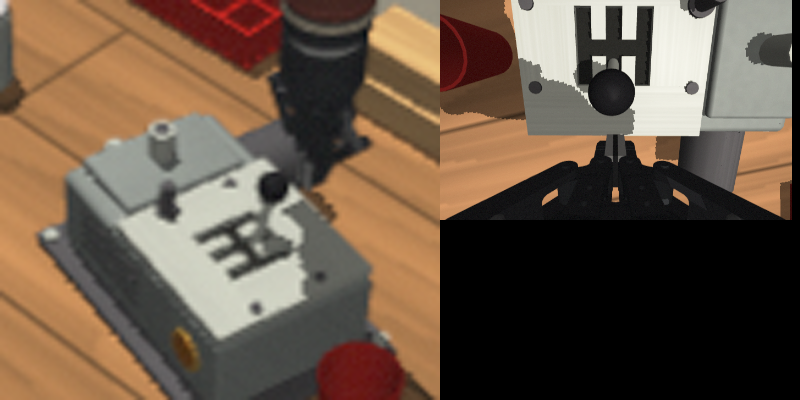

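The side crop shows the closed fingers on the lever's +x side, clear of it. In the wrist view (half size) the knob is at about (612,92), with the gate behind it and the fingertips at (615,145), aligned with it. I'll push toward −x now, stopping short of neutral.

>>> apply_moves(delta_pos=[[-7,1.4,0],[-7,1.4,0],[-7,1.4,0],[-7,1.4,0],[-7,1.4,0],[-5,1,0],[0,0,0],[0,0,0]], delta_rot=[[0,0,0],[0,0,0],[0,0,0],[0,0,0],[0,0,0],[0,0,0],[0,0,0],[0,0,0]], gripper=[0,0,0,0,0,0,0,0])

```text
time: 3.82
eef_pos: [593.6, -41.9, 318.4]
eef_rot: [-0.0, 0.117, 0.993, 0.0]
ft_force: [0.5, -0.5, -0.1]
grip_width: 0.002
grip_force: 0.2
```

```bash
cat >> h.py <<'E'
p=np.array([562.84,-34.83,-.2351])
def tcpg(s):
    d=s["eef_pos"][:2]-p[:2];c,n=np.cos(p[2]),np.sin(p[2]);return np.array([c*d[0]+n*d[1],-n*d[0]+c*d[1]])
def meas(q0,show=None,gate=False):
    s=ctrl.get_state();C["wrist"]=cal("wrist");im=ctrl.get_image("wrist")
    u,v=proj("wrist",W(p,knob(*q0)))[0];g=cv2.medianBlur(cv2.cvtColor(im,cv2.COLOR_BGR2GRAY),5)
    r,t,K=C["wrist"];z=(cv2.Rodrigues(r)[0]@W(p,knob(*q0))[0]+t.ravel())[2];rad=15*K[0,0]/z
    h=cv2.HoughCircles(g,cv2.HOUGH_GRADIENT,1.2,10,param1=80,param2=12,minRadius=int(rad*.85),maxRadius=int(rad*1.2))
    h=h[0] if h is not None else np.zeros((0,3))
    d=np.array([[*c,np.hypot(c[0]-u,c[1]-v)] for c in h if np.hypot(c[0]-u,c[1]-v)<120 and np.mean(g[max(0,int(c[1])-8):int(c[1])+8,int(c[0])-8:int(c[0])+8])<60])
    print("tcp_g",tcpg(s).round(1),"z",s["eef_pos"][2].round(1),"t",s["time"],"F",s["ft_force"].round(1),"pred",round(u),round(v),"rad",round(rad,1))
    for c in d[:4]:
        k=least_squares(lambda q:(proj("wrist",W(p,knob(*q)))[0]-c[:2]),q0);print(c.round(1),"shift,select",k.x.round(3))
    if show: cv2.imwrite(show,im)
E
python3 - <<'E'
from h import *
meas([.05,0],"pics/w2.png")
E
```

```text
tcp_g [31.6  0.3] z 318.4 t 3.825 F [ 0.5 -0.5 -0.1] pred 316 229 rad 42.7
[317.4 227.4  42.4   2. ] shift,select [0.045 0.004]
[336.6 195.   47.6  39.7] shift,select [-0.045  0.054]
[318.6 149.4  45.   79.6] shift,select [-0.164  0.007]
[322.2 125.4  46.3 103.7] shift,select [-0.224  0.016]
```

View pics/w2.png

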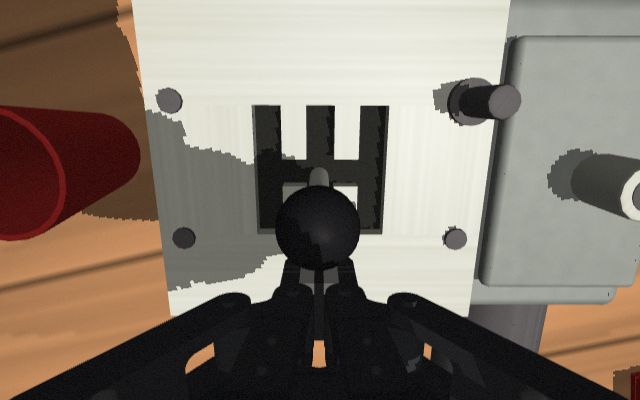

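The wrist view shows the knob at (317,227), nearly neutral (shift about 0.045). The gate's crossing is at row ~172, and the peg at (490,100) is in the upper-right corner (−x, +y). The last few mm to neutral come next.

>>> apply_moves(delta_pos=[[-3,0.7,0],[-2.7,0.7,0],[0,0,0],[0,0,0]], delta_rot=[[0,0,0],[0,0,0],[0,0,0],[0,0,0]], gripper=[0,0,0,0])

```text
time: 4.38
eef_pos: [588.0, -40.5, 318.7]
eef_rot: [-0.0, 0.117, 0.993, 0.0]
ft_force: [2.4, -0.8, 0.5]
grip_width: -0.001
grip_force: 0.7
```

Run:
```python
from h import *
C["wrist"]=cal("wrist")
meas([0,0])
im=ctrl.get_image("wrist");g=cv2.cvtColor(im,cv2.COLOR_BGR2GRAY)
P=lambda x,y,z=110:proj("wrist",W(p,[[x,y,z]]))[0].round(1)
print("cross",P(0,0),P(7,20),P(-7,20),"plugs",P(35,72,113),P(35,-72,113),P(-35,-72,113))
b=(g<110).astype(np.uint8);n,l,s,c=cv2.connectedComponentsWithStats(b)
for i in range(1,n):
    if 200<s[i,4]<1500: print(s[i].tolist(),c[i].round(1))
u=int(P(0,-20)[0]);print("col",u,[ (v,int(g[v,u])) for v in range(120,230,4)])
```

```text
tcp_g [25.8  0.3] z 318.7 t 4.375 F [ 2.4 -0.8  0.5] pred 316 227 rad 42.8
[317.4 229.8  42.4   3.5] shift,select [0.009 0.004]
[305.4 225.   50.3  10.7] shift,select [-0.004 -0.029]
[294.6 210.6  41.   26.7] shift,select [-0.044 -0.057]
cross [316.7 186.9] [355.3 200.1] [356.1 173.5] plugs [452.1 252.4] [181.4 252.2] [166.2 117.1]
[509, 8, 131, 5, 388] [568.9   9.6]
[628, 193, 12, 30, 255] [634.8 208.7]
[442, 236, 23, 23, 381] [453.  247.5]
col 277 [(120, 43), (124, 24), (128, 19), (132, 40), (136, 41), (140, 21), (144, 19), (148, 41), (152, 18), (156, 24), (160, 22), (164, 18), (168, 16), (172, 17), (176, 27), (180, 13), (184, 19), (188, 19), (192, 18), (196, 21), (200, 24), (204, 22), (208, 17), (212, 19), (216, 9), (220, 14), (224, 14), (228, 15)]
```

>>> apply_moves(delta_pos=[[-2,0.5,0],[0,0,0],[20,-4.8,0],[0,0,0],[0,0,0]], delta_rot=[[0,0,0],[0,0,0],[0,0,0],[0,0,0],[0,0,0]], gripper=[0,0,0,0,0])

```text
time: 5.1
eef_pos: [605.6, -44.6, 318.3]
eef_rot: [-0.001, 0.117, 0.993, 0.0]
ft_force: [0.1, 0.5, 0.6]
grip_width: -0.002
grip_force: 0.0
```

Run:
```python
from h import *
C["wrist"]=cal("wrist")
meas([0,0],"pics/w3.png")
im=cv2.imread("pics/w3.png");g=cv2.cvtColor(im,cv2.COLOR_BGR2GRAY)
P=lambda x,y,z=110:proj("wrist",W(p,[[x,y,z]]))[0].round(1)
print("plugs",P(35,72,113),P(35,-72,113),P(-35,-72,113),"slot ends",P(-33.3,26.3),P(33.3,26.3),P(0,0))
b=(g<110).astype(np.uint8);n,l,s,c=cv2.connectedComponentsWithStats(b)
for i in range(1,n):
    if 200<s[i,4]<1500: print(s[i].tolist(),c[i].round(1))
```

```text
tcp_g [43.8  0.4] z 318.3 t 5.1 F [0.1 0.5 0.6] pred 316 177 rad 44.6
[317.4 172.2  44.2   5. ] shift,select [-0.012  0.004]
[270.6 162.6  49.6  47.3] shift,select [-0.036 -0.117]
[318.6 293.4  46.8 116.5] shift,select [0.391 0.009]
[293.4 137.4  41.7  45.4] shift,select [-0.101 -0.057]
plugs [455.6 221. ] [177.3 220.8] [161.4  77.9] slot ends [372.   82.3] [366.7 216. ] [316.5 152.5]
[153, 61, 27, 26, 534] [165.8  73.4]
[169, 204, 25, 25, 464] [180.8 215.9]
[445, 205, 24, 23, 401] [456.7 216.4]
[0, 238, 162, 42, 780] [ 77.4 258.9]
```

View pics/w3.png

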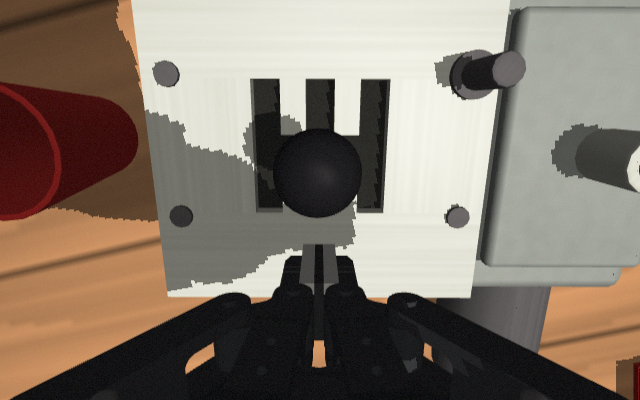

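The knob is at (317,172), centred over the crossing track: plug-relative shift is about 0. The fingers are clear of it. I'll go round to the −y side.

>>> apply_moves(delta_pos=[[-5.4,-22.4,0],[-5.3,-22.4,0],[-14.5,3.5,0],[-14.5,3.5,0],[-14.5,3.5,0],[0,0,0],[0,0,0]], delta_rot=[[0,0,0],[0,0,0],[0,0,0],[0,0,0],[0,0,0],[0,0,0],[0,0,0]], gripper=[0,0,0,0,0,0,0])

```text
time: 6.02
eef_pos: [552.0, -79.2, 318.9]
eef_rot: [0.0, 0.117, 0.993, -0.0]
ft_force: [0.5, -0.6, -0.1]
grip_width: -0.0
grip_force: 0.0
```

>>> apply_moves(delta_pos=[[1.9,7.8,0],[1.9,7.8,0],[1.4,5.8,0],[1.4,5.8,0],[1.4,5.8,0],[1.4,5.8,0],[0,0,0],[0,0,0]], delta_rot=[[0,0,0],[0,0,0],[0,0,0],[0,0,0],[0,0,0],[0,0,0],[0,0,0],[0,0,0]], gripper=[0,0,0,0,0,0,0,0])

```text
time: 7.02
eef_pos: [561.2, -40.2, 318.5]
eef_rot: [-0.0, 0.117, 0.993, 0.0]
ft_force: [0.4, -0.1, -0.9]
grip_width: -0.001
grip_force: 0.0
```

Run:
```python
from h import *
meas([0,.15],"pics/w4.png")
```

```text
tcp_g [-0.4 -5.6] z 318.5 t 7.025 F [ 0.4 -0.1 -0.9] pred 384 292 rad 40.1
[396.6 291.   41.9  12.8] shift,select [0.002 0.189]
[334.2 247.8  35.3  66.2] shift,select [-0.137  0.005]
[313.8 283.8  43.4  70.4] shift,select [-0.03  -0.052]
[330.6 209.4  36.8  97.9] shift,select [-0.244 -0.006]
```

View pics/w4.png

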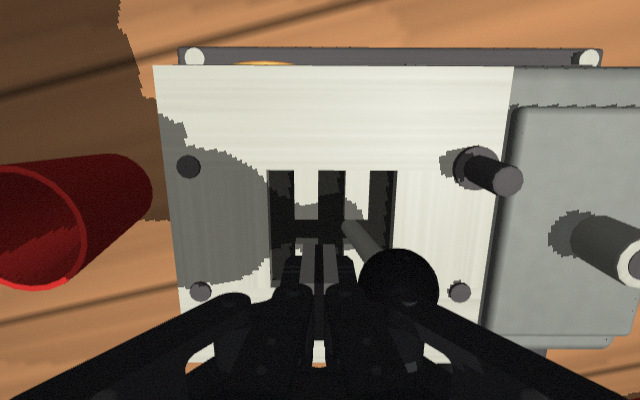

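The knob is at (398,290), moving in the crossing track with select about 0.19 and shift about 0. The offset between finger and knob is 30 mm. I'll continue in +y.

>>> apply_moves(delta_pos=[[1.4,5.8,0],[1.4,5.8,0],[1.2,4.9,0],[0.7,2.5,0],[0,0,0],[0,0,0]], delta_rot=[[0,0,0],[0,0,0],[0,0,0],[0,0,0],[0,0,0],[0,0,0]], gripper=[0,0,0,0,0,0])

```text
time: 7.82
eef_pos: [566.0, -21.3, 318.9]
eef_rot: [0.0, 0.117, 0.993, 0.0]
ft_force: [-0.8, -0.8, 0.1]
grip_width: 0.001
grip_force: 0.0
```

Run:
```python
from h import *
meas([0,.34],"pics/w5.png")
```

```text
tcp_g [-0. 14.] z 318.9 t 7.825 F [-0.8 -0.8  0.1] pred 392 282 rad 38.3
[393.  280.2  38.4   2.2] shift,select [-0.006  0.343]
[321.  250.2  36.   78. ] shift,select [-0.123  0.12 ]
[430.2 177.   34.3 111.9] shift,select [-0.306  0.496]
[321.  223.8  36.1  92. ] shift,select [-0.198  0.121]
```

>>> apply_moves(delta_pos=[[0.5,2,0],[0,0,0],[-2.8,-11.7,0],[21.4,-5.1,0],[21.4,-5.1,0],[4.7,19.5,0],[4.7,19.5,0],[0,0,0],[0,0,0]], delta_rot=[[0,0,0],[0,0,0],[0,0,0],[0,0,0],[0,0,0],[0,0,0],[0,0,0],[0,0,0],[0,0,0]], gripper=[0,0,0,0,0,0,0,0,0])

```text
time: 9.0
eef_pos: [615.6, -1.8, 318.8]
eef_rot: [0.0, 0.117, 0.993, -0.0]
ft_force: [-0.4, -0.1, 1.1]
grip_width: -0.003
grip_force: 0.0
```

Run:
```python
from h import *
meas([0,.36],"pics/w6.png")
```

```text
tcp_g [43.6 44.4] z 318.8 t 9.0 F [-0.4 -0.1  1.1] pred 321 172 rad 41.7
[318.6 169.8  41.7   3.3] shift,select [-0.006  0.353]
[233.4 167.4  39.   87.8] shift,select [-0.022  0.124]
[238.2 189.   41.7  84.6] shift,select [0.036 0.133]
[282.6 162.6  44.1  39.6] shift,select [-0.031  0.252]
```

View pics/w6.png

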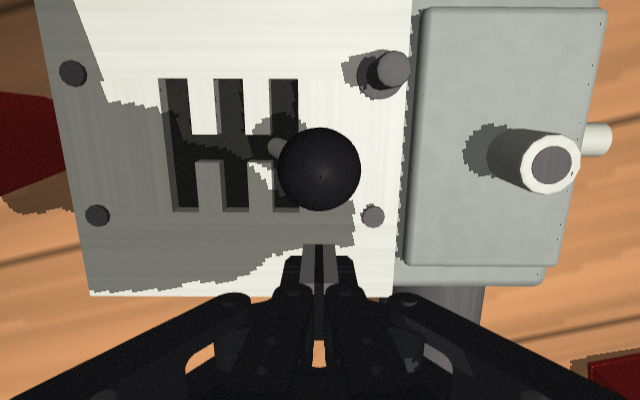

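The knob is at (319,170) in the outer +y track (select about 0.353). The shank is at (280,148), at the junction of the crossing and the outer track. The fingers are aligned below it on the +x side. I'll push home toward −x.

>>> apply_moves(delta_pos=[[-9.7,2.3,0],[-6.8,1.6,0],[-5.8,1.4,0],[-5.8,1.4,0],[-5.8,1.4,0],[-5.8,1.4,0],[-5.8,1.4,0],[-5.8,1.4,0],[-4,1,0],[-2,0.5,0],[0,0,0],[0,0,0]], delta_rot=[[0,0,0],[0,0,0],[0,0,0],[0,0,0],[0,0,0],[0,0,0],[0,0,0],[0,0,0],[0,0,0],[0,0,0],[0,0,0],[0,0,0]], gripper=[0,0,0,0,0,0,0,0,0,0,0,0])

```text
time: 10.55
eef_pos: [558.4, 11.6, 318.7]
eef_rot: [-0.0, 0.117, 0.993, 0.0]
ft_force: [0.5, 0.0, -0.2]
grip_width: 0.002
grip_force: 0.1
```

Run:
```python
from h import *
meas([-.31,.36],"pics/w7.png")
```

```text
tcp_g [-15.1  44.1] z 318.7 t 10.55 F [ 0.5  0.  -0.2] pred 316 217 rad 38.4
[325.8 215.4  38.7  10.2] shift,select [-0.313  0.394]
[234.6 237.   39.8  83.6] shift,select [-0.272  0.109]
[261. 261.  40.  70.] shift,select [-0.198  0.182]
[291.  277.8  38.5  65.2] shift,select [-0.139  0.268]
```

Shift is about −0.31. I'll keep pushing in small steps to the stop, watching the force.

>>> apply_moves(delta_pos=[[-2,0.5,0],[-2,0.5,0],[-1.5,0.4,0],[0,0,0]], delta_rot=[[0,0,0],[0,0,0],[0,0,0],[0,0,0]], gripper=[0,0,0,0])

```text
time: 11.1
eef_pos: [552.9, 13.0, 318.8]
eef_rot: [-0.0, 0.117, 0.993, 0.0]
ft_force: [1.8, -1.2, -1.6]
grip_width: -0.006
grip_force: 0.7
```

>>> apply_moves(delta_pos=[[-1,0.2,0],[0,0,0]], delta_rot=[[0,0,0],[0,0,0]], gripper=[0,0])

```text
time: 11.35
eef_pos: [552.0, 13.2, 318.8]
eef_rot: [0.0, 0.117, 0.993, 0.0]
ft_force: [2.0, -0.9, -1.8]
grip_width: -0.001
grip_force: 1.1
```

Run:
```python
from h import *
meas([-.35,.37],"pics/w8.png")
```

```text
tcp_g [-21.7  44.2] z 318.8 t 11.35 F [ 2.  -0.9 -1.8] pred 317 220 rad 37.8
[322.2 214.2  37.6   7.5] shift,select [-0.365  0.39 ]
[360.6 221.4  40.3  43.6] shift,select [-0.323  0.531]
[240.6 250.2  40.3  82.3] shift,select [-0.28   0.124]
[319.8 288.6  44.2  68.9] shift,select [-0.138  0.359]
```

>>> apply_moves(delta_pos=[[-1,0.2,0],[0,0,0],[-1,0.2,0],[0,0,0]], delta_rot=[[0,0,0],[0,0,0],[0,0,0],[0,0,0]], gripper=[0,0,0,0])

```text
time: 11.9
eef_pos: [550.5, 13.4, 318.7]
eef_rot: [0.001, 0.117, 0.993, -0.0]
ft_force: [8.0, -2.3, -5.2]
grip_width: -0.002
grip_force: 3.8
```

Force has risen to 8 N, so the lever is at its stop. I'll back off toward +x, lift, and check.

>>> apply_moves(delta_pos=[[6,-1.4,0],[12,-2.9,0],[20,-4.8,0],[0,0,20],[0,0,30],[0,0,40],[20,-5,0],[0,0,0],[0,0,0]], delta_rot=[[0,0,0],[0,0,0],[0,0,0],[0,0,0],[0,0,0],[0,0,0],[0,0,0],[0,0,0],[0,0,0]], gripper=[0,0,0,0,0,0,0,0,0])

```text
time: 13.02
eef_pos: [607.6, -0.3, 408.8]
eef_rot: [-0.001, 0.117, 0.993, 0.0]
ft_force: [-0.0, 1.0, -0.2]
grip_width: -0.002
grip_force: 0.0
```

Run:
```python
from h import *
meas([-.35,.36],"pics/w9.png")
```

```text
tcp_g [35.5 44. ] z 408.8 t 13.025 F [-0.   1.  -0.2] pred 316 81 rad 25.1
[322.2  76.2  25.3   7.9] shift,select [-0.374  0.397]
[306.6  77.4  28.   10.1] shift,select [-0.366  0.314]
[264.6 159.   26.5  93.3] shift,select [-0.001  0.099]
```

View pics/w9.png

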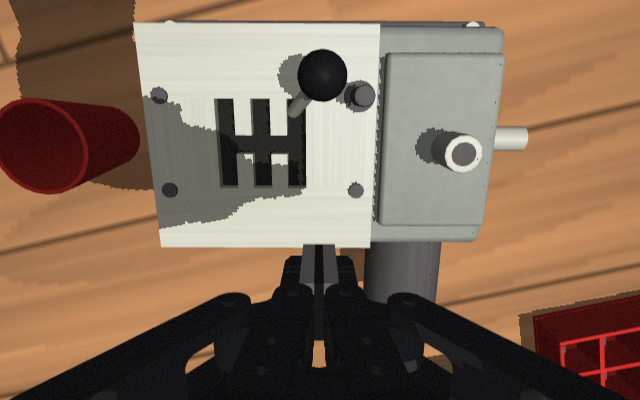

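The knob is at (322,76), home in the upper-right corner slot beside the peg at (362,96). The cup and socket haven't moved, and the gripper is clear.

```bash
python3 -c "
from rig import ctrl
print(ctrl.finish_job())"
```

```text
the job is handed in; nothing more can be done
None
```

I pushed the lever home into the −x/+y corner slot beside the tall peg (force rose to 8 N at the stop), backed the gripper clear and handed the job in at about 13 s; no verdict was returned.

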